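# Free the seized calibration plug

### The arm

A 6-joint arm with a two-finger parallel gripper is mounted at the origin on the work surface. World frame = base frame: x ahead of the robot, y to its left, z up, the work surface at z = 0. Lengths are in m, angles in rad, forces in N, time in s.
With the tool pointing down it reaches from about 0.3 to 0.775 m from the base axis. Payload 14.6 kg.
Tool frame: the origin (TCP) lies at the very end of the fingers, on their centre line; the grasp point (between the pads) lies 19 mm behind it; y points along the fingers, z is the direction in which the jaws open and shut, and the axes are right-handed (so a half turn about y gives the same grasp; the last joint's range is limited). The gripper opens to 94 mm and grips with 3 to 60 N. Pads are 16 mm wide; open, the fingers measure 119 mm over their backs; the gripper's body (75 mm by 177 mm) begins 78 mm behind the grasp point.
Start: joints at [1.264, 0.3, 1.521, -0, 1.321, -0.067], TCP at [0.131, 0.534, 0.205] pointing down, gripper open.
Joint ranges: [-3.03, 3.03], [-0.79, 2.21], [0.23, 2.52], [-1.04, 4.18], [0, 3.07], [-2.55, 2.55]. Speed limits (rad/s): [2.22, 2.22, 2.57, 3.14, 3.14, 3.14].

### API

Orientations are given as [roll, pitch, yaw] about the fixed x, y, z axes, in that order (R = Rz(yaw) Ry(pitch) Rx(roll)).
In Python, from station import get_obs, camera, hand_in, masks_of gives the robot as it stands.
- The arm moves only by the shell command python3 -m jog 'ROWS' [FORCE]. ROWS is text: rows parted by semicolons, each of 7 numbers parted by spaces: the shift along the world's x, y, z in mm, then the turn, a rotation vector about the world's x, y, z in degrees, then the closure, from 0 (fully open) to 1 (shut). A call has 1 to 10 rows; each row is the pose to reach, as a shift and turn from the pose measured when the call began; what a row does not reach only later rows make up. A row lasts 1/12 s, in which the tool goes at most 41.7 mm and 7.16 degrees, less where a joint would pass 70% of its speed; a pose out of reach is approached as far as the arm can. A call with a gripper value outside its range is refused whole. The fingers move at their own pace and stop on an object; FORCE is the grip in N (left out, the last holds). Time passes only in rows, so rows that repeat a pose let the fingers close. It gives the time, the measured TCP pose, the force and the opening at its end, in the units of the state.
- get_obs(): the state, without advancing time (a new reading comes with each control period).
- camera(name): name is "scene" or "top"; returns a dict with "img" (384x512x3 uint8, red, green, blue), "range_z" (384x512 float32, m along the optical axis (not along the pixel's ray), 0 where there is no reading), "fx", "fy", "cx", "cy" (pixels), "k1" (the pictures are not rectified: a ray, as slopes to the right and down, at radius r is drawn at 1 + k1 r^2 times it, then the intrinsics apply), "rvec" (rotation vector, rad) and "tvec" (3), from world to camera coordinates, as OpenCV has them. Camera axes: x right, y down, z forward; pixel columns grow to the right and rows downward; lengths in m; the calibration is good to about 2 mm. A picture is of the moment at which its call begins.
- hand_in(): hands the job in, once; it reports no verdict.
Trained networks look in the newest picture that a camera, given by its name, has taken for a name from the list of things; names that differ only in an ending like _2 or _b are one class to them, and where a whole thing is asked for, a point or a joint stands for the part that bears it (a point fixed in the world has none). Each returns a list of dicts, best first, with "conf" (0 to 1); they miss things now and then, are a little off and sometimes report something else, mostly with a low value. They report only what shows in the picture. A call takes as long as a camera call. They do not tell look-alikes from the thing itself.
- masks_of(thing, camera): "mask" (384x512 bool, what is visible of it) and "extent" ([left, top, right, bottom] in pixels, round what is visible of it).
The state is a dict: "time_s": time; "qpos": joint angles; "joint_vel": joint speeds; "tau": joint torques, N m; "ee_pos": TCP position; "eef_rot": TCP orientation; "force": force on the tool from outside, world axes, zero at the start; "moment": the same for the moment, N m; "grip_width": finger opening in m.
Only numpy, scipy, OpenCV 4.12 (cv2) and the standard library are available. Lean on these libraries where they do the work, as an engineer would, in place of code of your own. Each camera call takes 0.05 s, during which the arm holds its last target.

### The job

The calibration plug with the flat paddle grip has seized in its holder (not the one with the round knob). Rock the paddle plug well over to one side and then to the other along the holder, while it is still down in its socket, so that both jaws are pushed back; then lift it out and stand it foot down in the square grey pot, lowering it into the pot before you let go.

Things in the scene. Friction and masses are not known exactly. Their poses are not given: they have to be found in the camera images.
- plug: Metal plug, 0.12 kg, 101 mm tall: round foot (26 mm diameter cylinder lying along its x, 24 long), 12 mm neck, flat upright paddle 14 (x) x 36 (y) x 46 mm, at z 42 to 88. Origin: foot's centre, which it rocks about; z up the plug. Starts upright, origin 23 mm over the table, centred in a fixed grey holder 124 (along plug's y) x 76 x 50 mm high. Not the one with a round 34 mm knob in a like holder.
- jaw_left (a joint): Slide of the aluminium jaw on the starting plug's +y side, top 52 mm over the table: 0 closed on the neck, over the foot, so a straight pull jams; stop at 0.009 m. Tipping the plug to +y about its x axis (a few N at the paddle) pushes it back; it stays there (8 N friction). 13 degrees is enough (0.005: clear of the foot), stops near 18. With both jaws back the plug lifts out upright.
- jaw_right (a joint): The same for the jaw on the plug's -y side, pushed back by tipping the plug to -y: 0 closed, clear of the foot from about 0.005, stop at 0.009 m.
- pot: Fixed square open-topped grey plastic pot, outside 62 x 62 mm, 50 mm high, walls and floor 4 mm (inside 54 x 54 mm). Origin: centre of its underside, on the table; x and y along its sides, z up. The plug's paddle stands out above the rim when its foot is on the pot's floor; let go, it may lean against the rim.
Things that resemble listed ones, but are neither listed nor needed, are in the scene too. Several things have the shape of the plug; the one meant has the colours described above.

How it is judged:
On the way:
1. the plug, still down in its socket, has been rocked to both sides so that both jaws are pushed back at least 3.5 mm (value of joint each of jaw_left, jaw_right above 0.0035 m and height (world z) of plug below 0.027 m), for 0.1 s.
At the end, for the whole second after the job is handed in: The plug stands foot down in the square pot: its foot's centre inside the pot's walls (within 24 mm of the pot's centre along each side) and less than 30 mm above the table, leaning less than 45 degrees, at rest (x of plug in the frame of pot between -0.024 and 0.024 m and y of plug in the frame of pot between -0.024 and 0.024 m and z of plug in the frame of pot below 0.03 m and angle between plug's own z axis and vertical below 0.8 rad and linear speed of plug below 0.03 m/s); the robot touches nothing.
It fails at once if the plug is let go in the air, its foot higher than the pot's rim (height (world z) of plug above 0.068 m and contact force between the fingers and plug below 0.05 N).
It also fails if it takes over 48 s, if anything falls off the work surface, if the arm or the gripper's body presses on something with over 40 N, if the wrist force passes 120 N, or if a joint passes its speed limit or range.

## Working session

There is one attempt and no reset: what is moved stays moved. The work goes in short steps, Python scripts to look and compute and a shell command to move; the robot and the scene stay as the last step left them, time stands still between calls to the robot, and variables do not carry over. Pictures are saved under pics/ and viewed, and the job is handed in when it is done.

```bash
mkdir -p pics; ls; python3 - <<'E'
from station import *
import cv2
print(get_obs())
for n in("scene","top"):
    c=camera(n); cv2.imwrite(f"pics/{n}0.png",c["img"][:,:,::-1])
    print(n,{k:c[k] for k in c if k not in("img","range_z")})
    for t in("plug","jaw_left","jaw_right","pot"):
        for d in masks_of(t,n): print(n,t,round(d["conf"],2),d["extent"],d["mask"].sum())
E
```

```text
pics
{'time_s': 0.0, 'qpos': array([ 1.26440134e+00,  3.00465932e-01,  1.52161069e+00, -2.30914439e-06,
        1.32067632e+00, -6.66105657e-02]), 'joint_vel': array([ 0.00114535, -0.00051165,  0.00215333, -0.00197509, -0.00073975,
        0.00092738]), 'tau': array([ 2.36655571e-03, -5.31807518e+01, -3.52739561e+01,  7.09346076e-02,
        2.43303092e-02, -9.79320271e-05]), 'ee_pos': array([0.13054898, 0.53400462, 0.20487663]), 'eef_rot': array([-1.57195419e+00,  7.49986244e-05, -2.39783889e-01]), 'force': array([0.15650284, 1.13198049, 0.02963791]), 'moment': array([-0.01032177,  0.02953039, -0.03637442]), 'grip_width': 0.0940501901521963}
scene {'fx': 429.84442464249486, 'fy': 429.84442464249486, 'cx': 255.03803611350492, 'cy': 184.53824893814433, 'k1': -0.041586773984774894, 'rvec': array([ 2.0995362 ,  0.92499473, -0.42913878]), 'tvec': array([-0.35932557, -0.17942006,  1.23866306])}
scene plug 0.83 [271.5, 122.5, 279.2, 157.7] 253
scene plug 0.63 [315.4, 111.1, 334.3, 150.3] 394
scene plug 0.55 [301.3, 136.2, 314.6, 154.3] 240
scene jaw_left 0.58 [310.8, 149.4, 315.7, 161.0] 42
scene jaw_right 0.44 [290.8, 159.3, 308.6, 167.6] 126
scene pot 0.68 [271.6, 220.0, 313.5, 272.9] 1493
top {'fx': 430.14773482798716, 'fy': 430.14773482798716, 'cx': 251.70804870636235, 'cy': 193.41150185810267, 'k1': -0.1278936114562363, 'rvec': array([ 2.10888941, -2.1560489 ,  0.21870012]), 'tvec': array([0.03581344, 0.53988782, 1.01084986])}
top plug 0.57 [164.8, 152.6, 181.3, 174.6] 173
top plug 0.49 [174.8, 202.0, 189.0, 219.5] 157
top plug 0.46 [178.6, 245.3, 196.1, 263.2] 189
top jaw_left 0.53 [167.9, 213.4, 180.1, 219.6] 65
top jaw_right 0.59 [184.3, 206.1, 201.5, 215.1] 111
top pot 0.94 [254.7, 133.7, 280.5, 163.4] 679
```

```bash
python3 - <<'E'
import cv2
a=cv2.imread("pics/scene0.png");b=cv2.imread("pics/top0.png")
cv2.imwrite("pics/s1.png",cv2.resize(a[80:290,210:410],None,fx=2.8,fy=2.8,interpolation=cv2.INTER_CUBIC))
cv2.imwrite("pics/t1.png",cv2.resize(b[110:290,120:320],None,fx=3.3,fy=3.3,interpolation=cv2.INTER_CUBIC))
E
```

```text
(no output)
```

View pics/scene0.png

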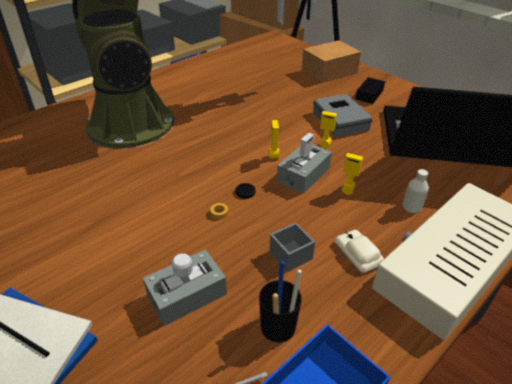

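View pics/s1.png

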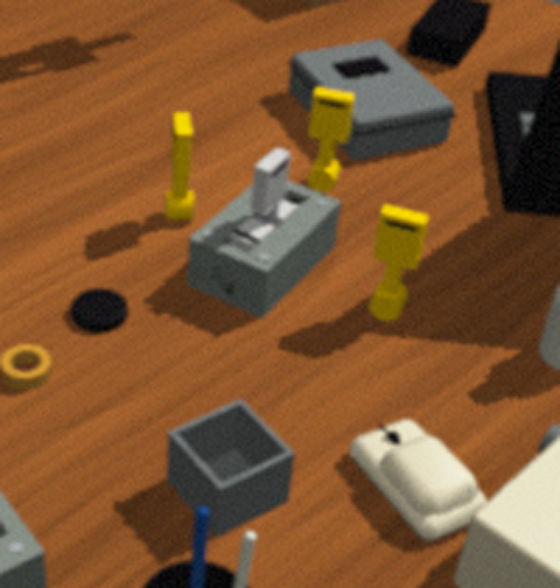

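View pics/t1.png

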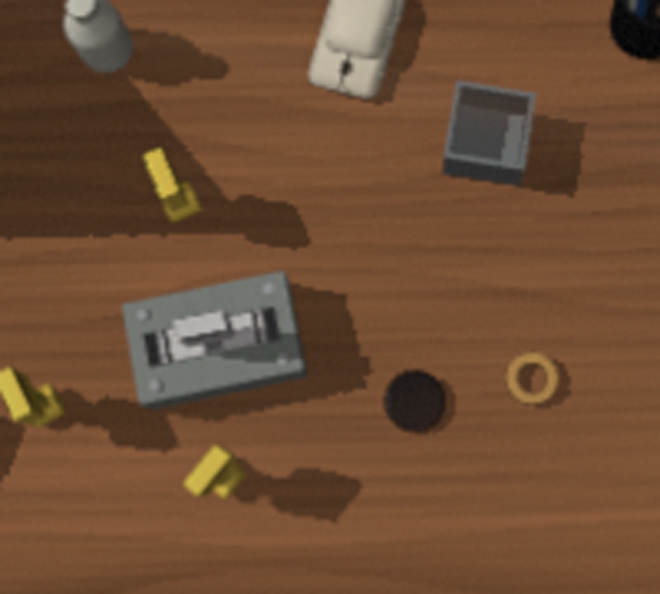

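The grey plug sits in the holder at top pixel (184,211), surrounded by three upright yellow look-alikes. The pot is at (268,149).

```bash
cat > h.py <<'E'
import numpy as np,cv2
from station import *
def cloud(c):
    K=np.array([[c["fx"],0,c["cx"]],[0,c["fy"],c["cy"]],[0,0,1]])
    v,u=np.mgrid[0:384,0:512]
    p=cv2.undistortPoints(np.stack([u,v],-1).reshape(-1,1,2).astype(float),K,np.array([c["k1"],0,0,0,0.])).reshape(384,512,2)
    d=c["range_z"]; P=np.dstack([p[...,0]*d,p[...,1]*d,d])
    R=cv2.Rodrigues(c["rvec"])[0]
    W=(P-c["tvec"])@R; W[d==0]=np.nan
    return W
def rect(W,box,zlo,zhi):
    l,t,r,b=box; P=W[t:b,l:r].reshape(-1,3); P=P[(P[:,2]>zlo)&(P[:,2]<zhi)]
    (c,s,a)=cv2.minAreaRect((P[:,:2]*1000).astype(np.float32)); return len(P),np.round(c,1),np.round(s,1),round(a,1),np.round(np.nanmedian(P,0)*1000,1)
E
python3 - <<'E'
from h import *
for n,hb,pb in(("top",(155,188,215,237),(250,130,286,168)),("scene",(275,130,335,195),(268,218,316,276))):
    c=camera(n);W=cloud(c)
    for lo,hi in((.044,.056),(.06,.12)): print(n,"holder",lo,rect(W,hb,lo,hi))
    print(n,"pot",rect(W,pb,.044,.056))
    print("table z",np.nanmedian(W[230:260,200:260,2]))
    for d in masks_of("plug",n):
        P=W[d["mask"]];P=P[P[:,2]>.02]; H=P[P[:,2]>np.nanmax(P[:,2])-.045]
        print(n,d["extent"],np.nanmax(P[:,2]).round(4),np.nanmedian(H,0).round(4))
E
```

```text
top holder 0.044 (1295, array([498.4, 191.5]), array([ 77.3, 122.9]), 11.0, array([494.5, 188.6,  48.9]))
top holder 0.06 (141, array([498.5, 191.2]), array([14.4, 33.9]), 10.9, array([495.9, 189.5, 108.3]))
top pot (164, array([658.1, -19.8]), array([62. , 63.9]), 79.0, array([657.6, -21.3,  48.2]))
table z -0.001163357091148945
top [176.4, 247.3, 197.3, 262.3] 0.103 [0.3959 0.1842 0.0988]
top [116.9, 221.3, 136.7, 238.8] 0.104 [0.4512 0.3222 0.0984]
top [166.9, 155.2, 182.6, 176.4] 0.1045 [0.6068 0.218  0.099 ]
top [172.5, 204.5, 192.3, 218.4] 0.1132 [0.4959 0.1892 0.1083]
scene holder 0.044 (885, array([464.4, 221.4]), array([132.5, 204.2]), 12.0, array([507.3, 177.3,  49.2]))
scene holder 0.06 (285, array([459.7, 189. ]), array([ 37.9, 100.6]), 89.1, array([502.9, 179.7,  89.4]))
scene pot (342, array([659.3, -21.7]), array([63.5, 64.8]), 78.3, array([661.7, -22.1,  48.2]))
table z -0.001015960879500359
scene [339.3, 154.5, 364.6, 191.7] 0.1024 [0.6142 0.2153 0.0827]
scene [297.8, 134.1, 312.8, 159.3] 0.1126 [0.5038 0.182  0.0964]
scene [271.0, 123.3, 281.6, 159.1] 0.1023 [0.4093 0.1781 0.0868]
scene [318.2, 110.7, 337.1, 148.9] 0.1028 [0.4567 0.3192 0.0828]
```

```bash
python3 -m jog '30 -28 0 0 0 -5 0; 60 -56 0 0 0 -10 0; 90 -84 0 0 0 -16 0; 120 -112 0 0 0 -21 0; 150 -140 0 0 0 -26 0; 180 -168 0 0 0 -32 0; 210 -196 0 0 0 -37 0; 240 -224 0 0 0 -43 0; 270 -252 0 0 0 -48 0; 300 -280 0 0 0 -53 0' 40
```

```text
time_s: 1.53
ee_pos: [0.4318, 0.2525, 0.2057]
eef_rot: [-1.57, 0.0, -1.169]
force: [0.6, 0.6, -0.2]
grip_width: 0.0941
```

```bash
python3 -m jog '25 -23 0 0 0 -5 0; 50 -46 0 0 0 -9 0; 67 -61 0 0 0 -12 0; 67 -61 0 0 0 -12 0; 67 -61 -30 0 0 -12 0; 67 -61 -50 0 0 -12 0;67 -61 -50 0 0 -12 0'
python3 - <<'E'
from h import *
print(get_obs()["ee_pos"],get_obs()["eef_rot"])
for n in("scene","top"):
    c=camera(n);i=c["img"][:,:,::-1]
    i=i[80:230,220:400] if n=="scene" else i[130:280,100:280]
    cv2.imwrite(f"pics/{n}2.png",cv2.resize(i,None,fx=3.5,fy=3.5,interpolation=cv2.INTER_CUBIC))
E
```

```text
time_s: 2.12
ee_pos: [0.497, 0.1912, 0.1521]
eef_rot: [-1.576, -0.001, -1.378]
force: [0.6, 0.5, -1.3]
grip_width: 0.0943
[0.49696777 0.19121154 0.15205072] [-1.57620068e+00 -5.12095618e-04 -1.37824611e+00]
```

View pics/scene2.png

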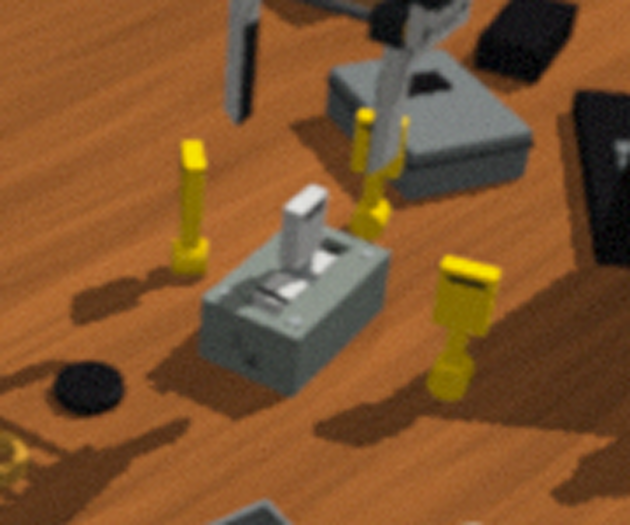

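View pics/top2.png

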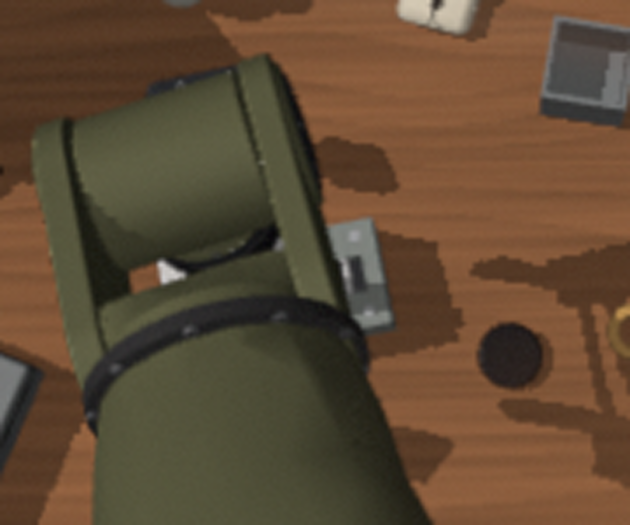

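The scene crop shows the fingers at (240,120) and (385,170), straddling the paddle at (303,230), with the yellow pieces clear. I'll lower and grip.

```bash
python3 -m jog '1 0 -25 0 0 0 0; 1 0 -50 0 0 0 0; 1 0 -75 0 0 0 0; 1 0 -84 0 0 0 0; 1 0 -84 0 0 0 0; 1 0 -84 0 0 0 0' 40
python3 -m jog '0 0 0 0 0 0 1;0 0 0 0 0 0 1;0 0 0 0 0 0 1;0 0 0 0 0 0 1;0 0 0 0 0 0 1;0 0 0 0 0 0 1;0 0 0 0 0 0 1;0 0 0 0 0 0 1;0 0 0 0 0 0 1;0 0 0 0 0 0 1' 40
```

```text
time_s: 2.72
ee_pos: [0.5003, 0.1922, 0.0737]
eef_rot: [-1.569, 0.0, -1.378]
force: [-0.3, 0.1, 0.4]
grip_width: 0.0941
time_s: 3.55
ee_pos: [0.5003, 0.1922, 0.0737]
eef_rot: [-1.569, 0.0, -1.378]
force: [-0.8, -0.5, 0.3]
grip_width: 0.0309
```

```bash
python3 -m jog '0 0 0 0 0 0 1;0 0 0 0 0 0 1;0 0 0 0 0 0 1;0 0 0 0 0 0 1;0 0 0 0 0 0 1;0 0 0 0 0 0 1' 40
```

```text
time_s: 4.05
ee_pos: [0.5003, 0.1922, 0.0736]
eef_rot: [-1.569, 0.0, -1.378]
force: [-0.2, -0.5, -0.5]
grip_width: 0.0135
```

```bash
python3 -m jog '-0.4 1.7 0 -2 -0.4 0 1;-0.7 3.5 -0.1 -3.9 -0.8 0 1;-1 5.2 -0.3 -5.9 -1.2 0 1;-1.3 6.9 -0.5 -7.9 -1.5 0 1;-1.7 8.6 -0.8 -9.8 -1.9 0 1;-2 10.3 -1.1 -11.8 -2.3 0 1;-2.3 11.9 -1.5 -13.7 -2.7 0 1;-2.5 12.9 -1.7 -14.7 -2.9 0 1;-2.5 12.9 -1.7 -14.7 -2.9 0 1;-2.5 12.9 -1.7 -14.7 -2.9 0 1' 50
python3 - <<'E'
from h import *
o=get_obs();print(o["force"],o["moment"],o["eef_rot"])
c=camera("scene");i=c["img"][:,:,::-1][90:210,240:380]
cv2.imwrite(f"pics/s3.png",cv2.resize(i,None,fx=4.5,fy=4.5,interpolation=cv2.INTER_CUBIC))
E
```

```text
time_s: 4.88
ee_pos: [0.4979, 0.2045, 0.0722]
eef_rot: [-1.569, -0.263, -1.377]
force: [-0.5, -4.8, 3.6]
grip_width: 0.0136
[-0.49074371 -4.82352548  3.63013468] [-1.39340472 -0.01609948 -0.06042651] [-1.5691969  -0.26319664 -1.37737389]
```

View pics/s3.png

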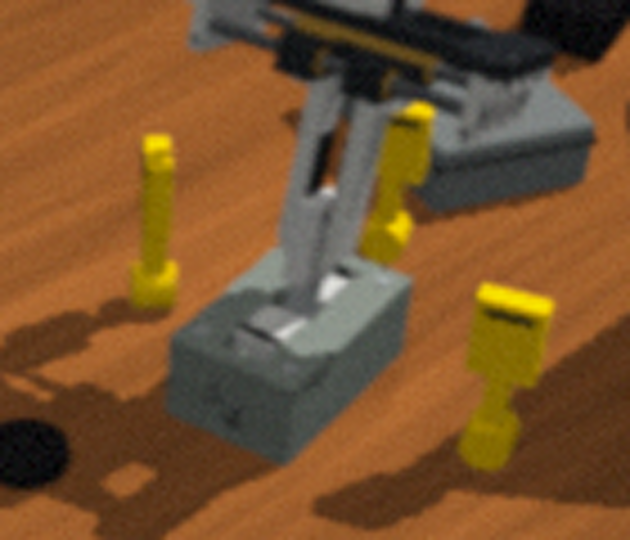

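The tool and plug lean 15° together and the left jaw has moved. I'll tip a little further, then go to the other side.

```bash
python3 -m jog '-0.2 0.9 -0.2 -1 -0.2 0 1;-0.4 2.1 -0.5 -2 -0.4 0 1;-0.4 2.1 -0.5 -2 -0.4 0 1;-0.4 2.1 -0.5 -2 -0.4 0 1;0 0 0 0 0 0 1;0.6 -3 0.5 3.5 0.7 0 1;1.2 -6 1 6.9 1.3 0 1;1.8 -9 1.2 10.3 2 0 1;2.4 -12.5 1.4 14.8 2.9 0 1;2.4 -12.5 1.4 14.8 2.9 0 1'
```

```text
time_s: 5.77
ee_pos: [0.5005, 0.1909, 0.0736]
eef_rot: [-1.569, 0.004, -1.38]
force: [-2.0, 2.7, 0.4]
grip_width: 0.0134
```

```bash
python3 -m jog '0.4 -1.5 0 2 0.4 0 1;0.7 -3.2 -0.1 4 0.8 0 1;1 -4.8 -0.3 6 1.2 0 1;1.3 -6.4 -0.5 8 1.6 0 1;1.7 -8.2 -0.8 10 1.9 0 1;2 -9.8 -1.2 12 2.3 0 1;2.3 -11.4 -1.6 14 2.7 0 1;2.6 -13.2 -2.1 16 3.1 0 1;2.6 -13.4 -2.1 16.3 3.2 0 1;2.6 -13.4 -2.1 16.3 3.2 0 1'
python3 - <<'E'
from h import *
o=get_obs();print(o["force"],o["moment"],o["eef_rot"])
c=camera("scene");i=c["img"][:,:,::-1][90:210,240:380]
cv2.imwrite(f"pics/s4.png",cv2.resize(i,None,fx=4.5,fy=4.5,interpolation=cv2.INTER_CUBIC))
E
```

```text
time_s: 6.6
ee_pos: [0.503, 0.1785, 0.0716]
eef_rot: [-1.571, 0.294, -1.38]
force: [-0.8, 6.1, 2.1]
grip_width: 0.0139
[-0.77035702  6.1203707   2.10325282] [ 1.14263543  0.19229254 -0.00944451] [-1.57110362  0.2943166  -1.38016198]
```

View pics/s4.png

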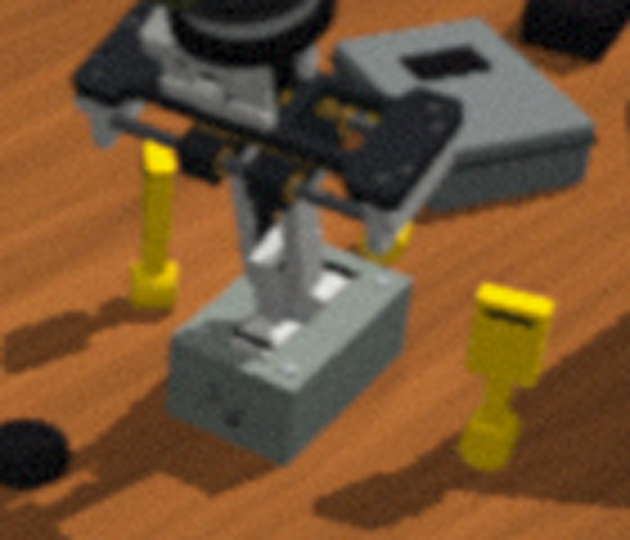

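Both sides are rocked (16.8° here). Next I return it upright and lift slowly.

```bash
python3 -m jog '0.2 -1 -0.3 0.8 0.2 0 1;0.2 -1 -0.3 0.8 0.2 0 1;0 0 0 0 0 0 1;-0.6 3 0.6 -4 -0.8 0 1;-1.3 6.5 1.2 -8 -1.6 0 1;-2 10 1.7 -12 -2.4 0 1;-2.7 13.5 2 -16.5 -3.2 0 1;-2.7 13.5 2 -16.5 -3.2 0 1;-2.7 13.5 2 -16.5 -3.2 0 1;-2.7 13.5 2 -16.5 -3.2 0 1' 55
python3 - <<'E'
from h import *
o=get_obs();print(o["force"],o["moment"],o["eef_rot"],o["ee_pos"])
for n in("scene","top"):
    c=camera(n);i=c["img"][:,:,::-1]
    i=i[100:200,250:350] if n=="scene" else i[180:245,140:230]
    cv2.imwrite(f"pics/{n}5.png",cv2.resize(i,None,fx=5.5,fy=5.5,interpolation=cv2.INTER_CUBIC))
E
```

```text
time_s: 7.48
ee_pos: [0.5004, 0.1922, 0.0736]
eef_rot: [-1.571, 0.002, -1.38]
force: [-0.2, 0.7, 1.5]
grip_width: 0.0135
[-0.17546293  0.74384498  1.50418647] [0.34241798 0.1626111  0.01262186] [-1.57065001  0.00206228 -1.37970847] [0.50036516 0.19218279 0.07358569]
```

View pics/scene5.png

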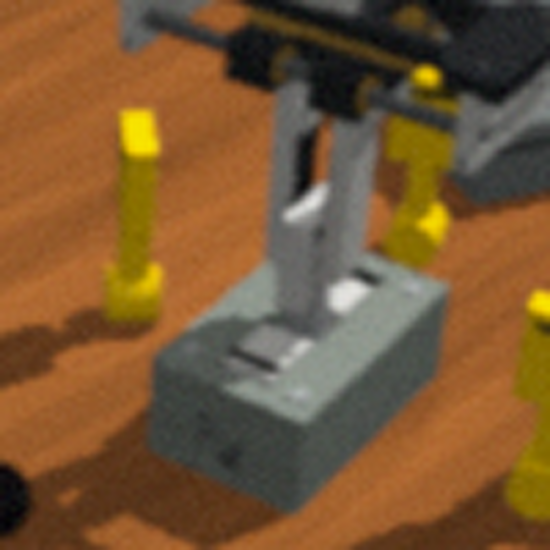

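Upright, with both jaws back (the dark gaps at their outer ends are narrower). I'll lift slowly and watch the force.

```bash
python3 -m jog '0 0 2 0 0 0 1;0 0 4 0 0 0 1;0 0 6 0 0 0 1;0 0 8 0 0 0 1;0 0 10 0 0 0 1'
python3 -m jog '0 0 4 0 0 0 1;0 0 8 0 0 0 1;0 0 12 0 0 0 1;0 0 16 0 0 0 1;0 0 20 0 0 0 1'
```

```text
time_s: 8.0
ee_pos: [0.5005, 0.1915, 0.0838]
eef_rot: [-1.571, 0.002, -1.381]
force: [-0.0, 0.4, -1.8]
grip_width: 0.014
time_s: 8.42
ee_pos: [0.5005, 0.1916, 0.1043]
eef_rot: [-1.571, 0.002, -1.381]
force: [-0.2, -0.1, -1.2]
grip_width: 0.0135
```

Out freely, 1.2 N weight. Raising it and carrying it to the pot.

```bash
python3 -m jog '0 0 20 0 0 0 1;0 0 40 0 0 0 1;0 0 60 0 0 0 1;0 0 60 0 0 0 1;16 -21 60 0 0 -2 1;40 -53 60 0 0 -6 1;64 -85 60 0 0 -10 1;88 -117 60 0 0 -14 1;112 -148 60 0 0 -18 1;112 -148 60 0 0 -18 1'
python3 - <<'E'
from h import *
o=get_obs();print(o["force"])
for n in("scene","top"):
    c=camera(n);i=c["img"][:,:,::-1];W=cloud(c)
    if n=="scene":
        P=W[255:330,255:305].reshape(-1,3);P=P[P[:,2]>.07];print("cup",np.nanmin(P,0),np.nanmax(P,0))
    cv2.imwrite(f"pics/{n}6.png",i)
E
```

```text
time_s: 9.25
ee_pos: [0.6148, 0.0383, 0.1627]
eef_rot: [-1.571, 0.001, -1.704]
force: [-0.6, 0.6, -1.7]
grip_width: 0.0137
[-0.56667476  0.55100789 -1.72087587]
cup [ 0.72261522 -0.18929083  0.07000893] [ 0.78961597 -0.12238138  0.13829446]
```

View pics/scene6.png

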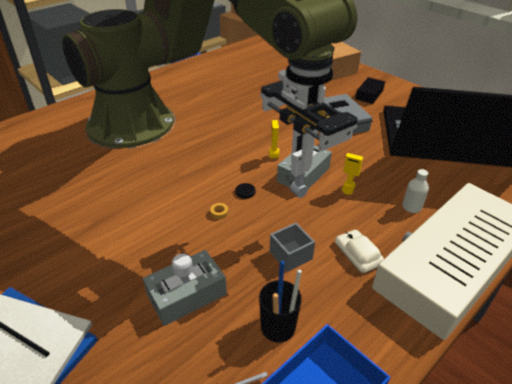

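View pics/top6.png

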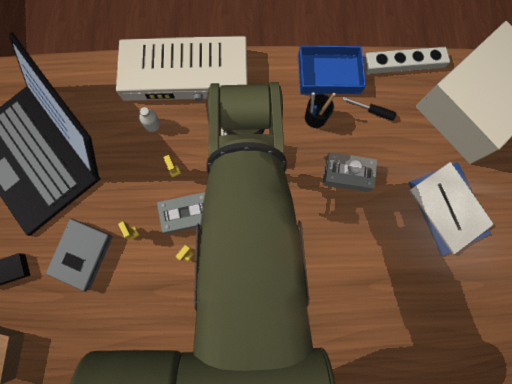

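```bash
python3 - <<'E'
from h import *
p=get_obs()["ee_pos"];q=[p,[.6585,-.0205,.05],[.4985,.1913,.05]]
for n in("scene","top"):
    c=camera(n);K=np.array([[c["fx"],0,c["cx"]],[0,c["fy"],c["cy"]],[0,0,1]])
    print(n,cv2.projectPoints(np.array(q),c["rvec"],c["tvec"],K,np.array([c["k1"],0,0,0,0.]))[0].reshape(-1,2).round(0).tolist())
    cv2.imwrite(f"pics/{n}7.png",cv2.resize(c["img"][80:280,200:400,::-1],None,fx=2.8,fy=2.8))
E
```

```text
scene [[302.0, 166.0], [293.0, 237.0], [305.0, 157.0]]
top [[244.0, 153.0], [268.0, 147.0], [184.0, 212.0]]
```

View pics/scene7.png

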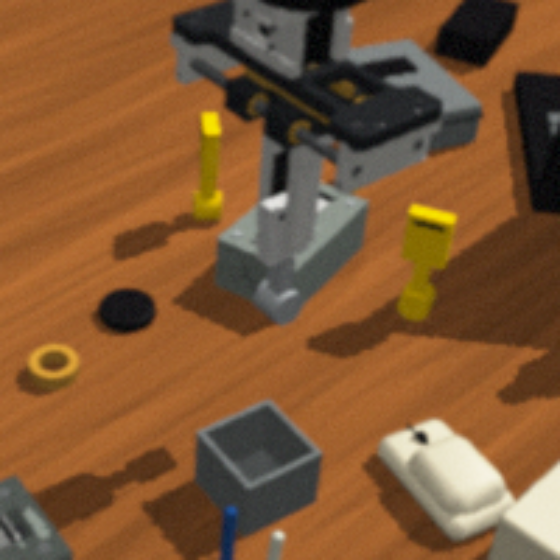

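The plug is held with its foot at crop (278,298), and the projections agree with the picture. Moving above the pot.

```bash
python3 -m jog '15 -20 0 0 0 -1 1;30 -40 0 0 0 -2 1;46 -59 0 0 0 -3.4 1;46 -59 0 0 0 -3.4 1;46 -59 0 0 0 -3.4 1;46 -59 0 0 0 -3.4 1'
python3 - <<'E'
from h import *
c=camera("scene");W=cloud(c)
P=W[150:300,240:350].reshape(-1,3);P=P[(P[:,2]>.098)&(P[:,2]<.122)&(abs(P[:,0]-.66)<.06)&(abs(P[:,1]+.02)<.06)];print("foot",len(P),P.min(0),P.max(0),np.median(P,0))
cv2.imwrite("pics/s8.png",cv2.resize(c["img"][100:290,210:400,::-1],None,fx=3,fy=3))
E
```

```text
time_s: 9.95
ee_pos: [0.6575, -0.0136, 0.1634]
eef_rot: [-1.572, 0.002, -1.752]
force: [0.0, 0.0, -0.5]
grip_width: 0.0133
foot 154 [ 0.64438989 -0.02997364  0.09814791] [ 0.6722046  -0.00401311  0.12198924] [ 0.66713632 -0.0224859   0.11481282]
```

View pics/s8.png

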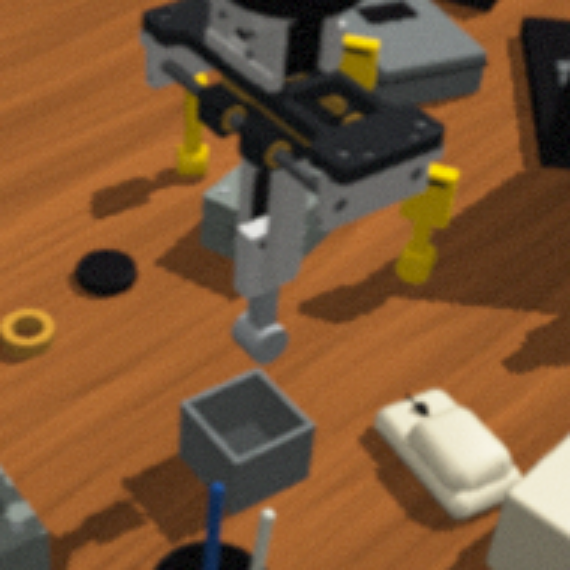

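```bash
python3 -m jog '2 -6 0 0 0 0 1;2 -6 0 0 0 0 1;2 -6 -20 0 0 0 1;2 -6 -35 0 0 0 1;2 -6 -35 0 0 0 1;2 -6 -35 0 0 0 1'
python3 - <<'E'
from h import *
c=camera("scene");W=cloud(c)
P=W[150:300,240:350].reshape(-1,3);P=P[(P[:,2]>.062)&(P[:,2]<.087)&(abs(P[:,0]-.66)<.05)&(abs(P[:,1]+.02)<.05)];print("foot",len(P),P.min(0),P.max(0),np.median(P,0))
cv2.imwrite("pics/s9.png",cv2.resize(c["img"][150:290,230:370,::-1],None,fx=4,fy=4))
E
```

```text
time_s: 10.5
ee_pos: [0.6592, -0.0193, 0.1284]
eef_rot: [-1.573, 0.002, -1.751]
force: [0.3, -0.0, -1.2]
grip_width: 0.0134
foot 138 [ 0.64547648 -0.0355882   0.06378576] [ 0.67279261 -0.01069337  0.08694922] [ 0.6677132  -0.02921205  0.08008484]
```

View pics/s9.png

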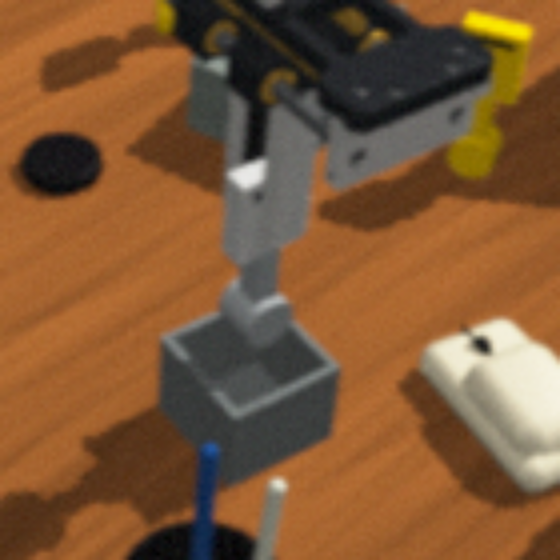

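The foot centre measures (659,-23) mm and the pot (659,-21), so it's centred. Lowering to TCP z ≈ 0.069.

```bash
python3 -m jog '0 0 -10 0 0 0 1;0 0 -20 0 0 0 1;0 0 -30 0 0 0 1;0 0 -40 0 0 0 1;0 0 -48 0 0 0 1;0 0 -53 0 0 0 1;0 0 -56 0 0 0 1;0 0 -58 0 0 0 1;0 0 -58 0 0 0 1'
```

```text
time_s: 11.3
ee_pos: [0.6596, -0.0194, 0.0712]
eef_rot: [-1.572, 0.002, -1.751]
force: [0.9, 0.9, -1.7]
grip_width: 0.0136
```

```bash
python3 -m jog '0 0 -1 0 0 0 1;0 0 -1.5 0 0 0 1;0 0 -1.5 0 0 0 1'
```

```text
time_s: 11.55
ee_pos: [0.6597, -0.0194, 0.0699]
eef_rot: [-1.571, 0.002, -1.751]
force: [0.4, -0.1, -1.4]
grip_width: 0.0137
```

```bash
python3 -m jog '0 0 -1 0 0 0 1;0 0 -2 0 0 0 1;0 0 -2 0 0 0 1'
```

```text
time_s: 11.8
ee_pos: [0.6596, -0.0194, 0.0677]
eef_rot: [-1.571, 0.002, -1.751]
force: [0.7, -0.1, -1.7]
grip_width: 0.0134
```

```bash
python3 -m jog '0 0 -0.7 0 0 0 1;0 0 -1.4 0 0 0 1;0 0 -1.4 0 0 0 1' ; python3 -c "
from h import *
c=camera('scene');cv2.imwrite('pics/s10.png',cv2.resize(c['img'][170:290,240:360,::-1],None,fx=4.5,fy=4.5))"
```

```text
time_s: 12.05
ee_pos: [0.6598, -0.0194, 0.0675]
eef_rot: [-1.571, 0.002, -1.751]
force: [-3.9, 0.2, 8.7]
grip_width: 0.0137
```

View pics/s10.png

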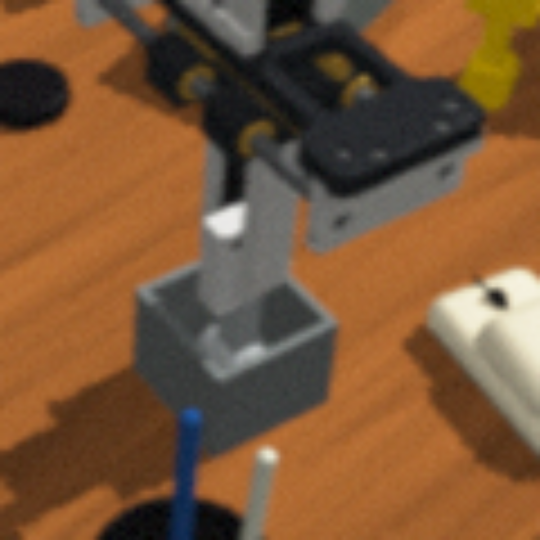

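The foot is on the pot's floor (force up 8.7 N at the expected height). Releasing.

```bash
python3 -m jog '0 0 0.5 0 0 0 1;0 0 0.5 0 0 0 0.5;0 0 0.5 0 0 0 0.5;0 0 0.5 0 0 0 0.5;0 0 0.5 0 0 0 0.5;0 0 0.5 0 0 0 0.5;0 0 0.5 0 0 0 0.5;0 0 0.5 0 0 0 0.5;0 0 0.5 0 0 0 0.5' ; python3 -c "
from h import *
c=camera('scene');cv2.imwrite('pics/s11.png',cv2.resize(c['img'][170:290,240:360,::-1],None,fx=4.5,fy=4.5))"
```

```text
time_s: 12.85
ee_pos: [0.6598, -0.0194, 0.068]
eef_rot: [-1.571, 0.002, -1.751]
force: [0.2, 0.5, 0.1]
grip_width: 0.0472
```

View pics/s11.png

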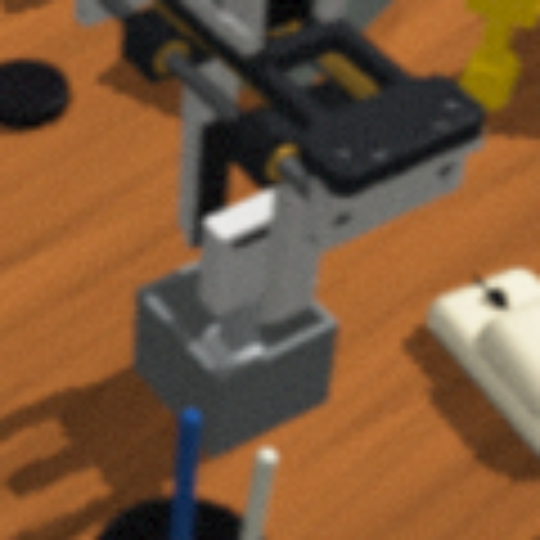

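The plug stands free between the open fingers. Lifting straight up, then checking.

```bash
python3 -m jog '0 0 12 0 0 0 0.5;0 0 30 0 0 0 0.5;0 0 55 0 0 0 0.5;0 0 85 0 0 0 0.5;0 0 115 0 0 0 0.5;0 0 140 0 0 0 0.5;0 0 140 0 0 0 0.5;0 0 140 0 0 0 0.5;0 0 140 0 0 0 0.5;0 0 140 0 0 0 0.5' ; python3 -c "
from h import *
for k in range(2):
    c=camera('scene')
    W=cloud(c)
    for d in masks_of('plug','scene'):
        P=W[d['mask']];print(round(d['conf'],2),d['extent'],np.nanmedian(P,0).round(3),np.nanmax(P[:,2]).round(3))
cv2.imwrite('pics/s12.png',cv2.resize(c['img'][170:290,240:360,::-1],None,fx=4.5,fy=4.5))"
```

```text
time_s: 13.73
ee_pos: [0.6593, -0.0193, 0.2068]
eef_rot: [-1.573, 0.002, -1.751]
force: [-0.1, 0.4, -0.9]
grip_width: 0.0468
0.73 [340.4, 152.7, 362.8, 192.2] [0.615 0.214 0.066] 0.102
0.61 [270.0, 121.7, 278.9, 158.8] [0.405 0.181 0.046] 0.102
0.6 [284.3, 209.3, 303.2, 248.5] [ 0.665 -0.026  0.079] 0.106
0.82 [284.1, 213.1, 306.3, 250.6] [ 0.665 -0.026  0.08 ] 0.107
0.82 [340.8, 153.3, 362.1, 192.3] [0.615 0.214 0.066] 0.102
0.79 [271.8, 124.9, 279.6, 159.5] [0.407 0.18  0.059] 0.103
```

View pics/s12.png

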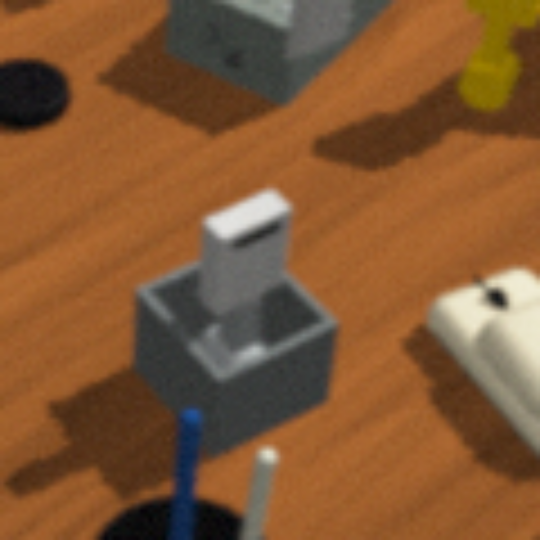

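The plug stands upright in the pot, its top 106 mm up (105 expected), with the gripper well clear.

```bash
python3 -c "
from station import *
print(hand_in())"
```

```text
the job is handed in; nothing more can be done
None
```

The paddle plug is out of its holder and standing foot down in the square grey pot. The job was handed in at about 14 s of the 48 s allowed.

- **Rocking:** I gripped the paddle across its flat sides and tipped it to about +17° and then −17° about its foot while it was still in the socket. The pictures showed both jaws move outwards. I did not measure how far they moved.
- **Lift and carry:** The plug came out upright with no jamming. The lift showed only about 1–2 N, which is roughly the plug's own weight. I kept hold of it all the way to the pot.
- **Placing:** I lowered it until the pot's floor pushed back with about 9 N, with the tool within 1 mm of the expected height, and only then opened the fingers.
- **Last check:** The plug stands upright inside the pot, its top at about 106 mm against 105 mm expected. The foot was within about 2 mm of the pot's centre, measured just before the last part of the lowering. The gripper is about 10 cm above the plug and touches nothing.

Some moves ended up to 7 mm short of what I asked for. I corrected these from the camera and the measured pose before going on. No check failed.

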